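# Set the nest plate up on its tall spacers

### The arm

A 6-joint arm with a two-finger parallel gripper is mounted at the origin on a cart in front of the work surface, level with it; the furniture and walls round the work are solid. World frame = base frame: x ahead of the robot, y to its left, z up, the work surface at z = 0. Lengths are in mm, angles in rad, forces in N, time in s.
With the tool pointing down it reaches from about 325 to 900 mm from the base axis. Payload 6.1 kg.
Tool frame: the origin (TCP) lies between the finger pads; the fingertips stand 19 mm ahead of it and the grasp point (between the pads) is the TCP; x points along the fingers, z is the direction in which the jaws open and shut, and the axes are right-handed (so a half turn about x gives the same grasp; the last joint's range is limited). The gripper opens to 87 mm and grips with 3 to 60 N. Pads are 19 mm wide; open, the fingers measure 117 mm over their backs; the gripper's body (75 mm by 190 mm) begins 51 mm behind the grasp point.
Start: joints at [-1.393, 0.22, 1.526, -0, 1.395, -0.126], TCP at [186.961, -596.374, 241.538] pointing down, gripper open.
Joint ranges: [-2.98, 2.98], [-0.91, 2.08], [0.09, 2.57], [-1.24, 4.39], [0.2, 2.65], [-2.68, 2.68]. Speed limits (rad/s): [2.57, 2.57, 3.01, 3.14, 3.14, 3.14].

### API

Orientations are given as a rotation vector (axis times angle).
In Python, from plant import env gives the robot as it stands.
- The arm moves only by the tool move_arm, never from a script. Its argument "steps" is a list of rows, each a list of 5 numbers: the opening in per cent of the stroke, from 0 (shut) to 100 (fully open), then the shift along the tool's x, y, z in mm, then the turn about the tool's x in degrees. A call has 1 to 12 rows; each row is the pose to reach, as a shift and turn from the pose measured when the call began, along the tool's axes at that moment; what a row does not reach only later rows make up. A row lasts 1/8 s, in which the tool goes at most 62.5 mm and 10.7 degrees, less where a joint would pass 70% of its speed; a pose out of reach is approached as far as the arm can. A call with a gripper value outside its range is refused whole. The fingers move at their own pace and stop on an object; "squeeze" is the grip in N (left out, the last holds). Time passes only in rows, so rows that repeat a pose let the fingers close. It gives the time, the measured TCP pose, the force and the opening at its end, in the units of the state.
- env.sense(): the state, without advancing time (a new reading comes with each control period).
- env.read_camera(name): name is "scene" or "top" or "wrist"; returns a dict with "pixels" (480x640x3 uint8, red, green, blue), "vertical_fov" (degrees; the focal length in pixels is half the picture's height over the tangent of half this angle, whatever the lens; pixels are square), "cx", "cy" (the principal point, pixels), "D" ([k1, k2, p1, p2, k3] as OpenCV has them; the pictures are not rectified), "cam_to_world" (4x4, takes a point from camera to world coordinates); the wrist camera has in their place "tool_from_camera" (4x4, takes a point from camera to tool coordinates, whose origin is the TCP and whose axes are the tool frame's). Camera axes: x right, y down, z forward; pixel columns grow to the right and rows downward; lengths in mm; the calibration is good to about 2 mm. A picture is of the moment at which its call begins: read the wrist's pose just before it. There is no depth.
- env.job_done(): hands the job in, once; it reports no verdict.
The state is a dict: "t": time; "qpos": joint angles; "dq": joint speeds; "joint_torque": joint torques, N m; "ee_pos": TCP position; "eef_rot": TCP orientation; "ft_force": force on the tool from outside, world axes, zero at the start; "moment": the same for the moment, N m; "grip_width": opening from 0.0 (shut) to 1.0 (fully open).
Only numpy, scipy, OpenCV 4.12 (cv2) and the standard library are available. Lean on these libraries where they do the work, as an engineer would, in place of code of your own. Each camera call takes 0.05 s, during which the arm holds its last target.

### The job

Set the fixture up for long-stud ball joints: stand one of the three tall spacer rings on each of the three studs of the fixture base, down on its seat, then lower the nest plate onto the base's round and diamond locating pins until it lies level on all three spacers, and let go. Leave the two short spacers where they are.

Things in the scene. Friction and masses are not known exactly. Their poses are not given: they have to be found in the camera images.
- base: fixture base, fixed: dark steel plate 216 (x) by 136 (y) by 14 mm; origin at the centre of its underside, z up. Three bright round spacer seats, 44 mm wide, top at z = 16, at (x, y) = (-38, 32), (-38, -32), (40, 0) mm, each with a tapered stud, 11 mm thick and 10 mm high. Two pins 12 mm across (y) with 8 mm tapered tips: round at (-78, 0), top z = 78; diamond at (78, 0), top z = 74 mm
- plate_mid (a point): nest plate, loose, about 0.45 kg: aluminium, 186 (x) by 106 (y) by 12 mm, lying flat; lift it by the dark block in its middle, 52 (x) by 44 (y) mm, 26 mm high over the plate. Point: centre of the block, 25 mm above the plate's underside; z up. 14 mm holes at (-78, 0) and (78, 0) mm; either hole fits either pin. Home on tall spacers, the point is 81 mm above the base's origin
- tall_a_mid (a point): tall spacer: plain bright steel ring standing upright, outer diameter 36 mm, bore 20 mm right through, 40 mm tall, loose. The point is its centre, 20 mm above its lower face; z is its axis (up)
- tall_b_mid (a point): tall spacer: plain bright steel ring standing upright, outer diameter 36 mm, bore 20 mm right through, 40 mm tall, loose. The point is its centre, 20 mm above its lower face; z is its axis (up)
- tall_c_mid (a point): tall spacer: plain bright steel ring standing upright, outer diameter 36 mm, bore 20 mm right through, 40 mm tall, loose. The point is its centre, 20 mm above its lower face; z is its axis (up)
- short_a_mid (a point): short spacer: plain bright steel ring standing upright, outer diameter 36 mm, bore 20 mm right through, 22 mm tall, loose. The point is its centre, 11 mm above its lower face; z is its axis (up)
- short_b_mid (a point): short spacer: plain bright steel ring standing upright, outer diameter 36 mm, bore 20 mm right through, 22 mm tall, loose. The point is its centre, 11 mm above its lower face; z is its axis (up)
Not all that is in view belongs to the job. What is shaped like the part that bears tall_c_mid but orange is not meant.

How it is judged:
By the outcome, as a careful person would: the job done as asked, in the order asked, and still so for the second after the job is handed in, with the robot touching nothing.
It also fails if it takes over 99 s, if anything falls off the work surface, if the arm or the gripper's body presses on something with over 40 N, if the wrist force passes 120 N, or if a joint passes its speed limit or range.

## Working session

There is one attempt and no reset: what is moved stays moved. The work goes in short steps, Python scripts to look and compute and a tool call to move; the robot and the scene stay as the last step left them, time stands still between calls to the robot, and variables do not carry over. Pictures are saved under pics/ and viewed, and the job is handed in when it is done.

Besides the shell and the picture viewer there is one more tool, called after "Call:" in YAML: its name, and indented under it one key for each argument. move_arm: Moves the arm, as the interface text tells. Its arguments: {"type":"object","properties":{"steps":{"type":"array","items":{"type":"array","items":{"type":"number"}}},"squeeze":{"type":"number"}},"required":["steps"]}

```bash
ls; mkdir -p pics
python3 - <<'E'
from plant import env
import cv2,numpy as np,pickle
s=env.sense();print({k:np.round(v,3) for k,v in s.items()})
for n in ["scene","top","wrist"]:
    c=env.read_camera(n);cv2.imwrite(f"pics/{n}0.png",c["pixels"][:,:,::-1]);pickle.dump((s,c),open(f"{n}0.pkl","wb"))
    print(n,{k:np.round(v,3).tolist() for k,v in c.items() if k!="pixels"})
E
```

```text
pics
{'t': np.float64(0.0), 'qpos': array([-1.393,  0.221,  1.528,  0.   ,  1.395, -0.126]), 'dq': array([ 0.003,  0.001,  0.001, -0.   , -0.001, -0.001]), 'joint_torque': array([ -0.   , -49.462, -38.738,   0.07 ,   0.057,  -0.   ]), 'ee_pos': array([ 186.865, -595.783,  240.43 ]), 'eef_rot': array([ 0.984,  1.339, -0.982]), 'ft_force': array([ 0.763,  0.404, -0.057]), 'moment': array([-0.039,  0.001,  0.003]), 'grip_width': np.float64(0.997)}
scene {'vertical_fov': 48.164, 'cx': 316.725, 'cy': 236.273, 'D': [-0.083, 0.0, 0.0, 0.0, 0.0], 'cam_to_world': [[-0.88, -0.352, 0.32, 283.793], [-0.476, 0.655, -0.587, 578.404], [-0.003, -0.669, -0.744, 790.718], [0.0, 0.0, 0.0, 1.0]]}
top {'vertical_fov': 42.305, 'cx': 329.26, 'cy': 235.588, 'D': [-0.063, 0.0, 0.0, 0.0, 0.0], 'cam_to_world': [[0.027, -0.996, 0.087, 483.145], [-1.0, -0.028, -0.008, -6.777], [0.01, -0.087, -0.996, 1349.201], [0.0, 0.0, 0.0, 1.0]]}
wrist {'vertical_fov': 62.553, 'cx': 328.383, 'cy': 236.779, 'D': [-0.056, 0.0, 0.0, 0.0, 0.0], 'tool_from_camera': [[-0.001, -0.259, 0.966, -144.717], [0.001, -0.966, -0.259, 70.917], [1.0, 0.001, 0.001, 0.473], [0.0, 0.0, 0.0, 1.0]]}
```

View pics/scene0.png

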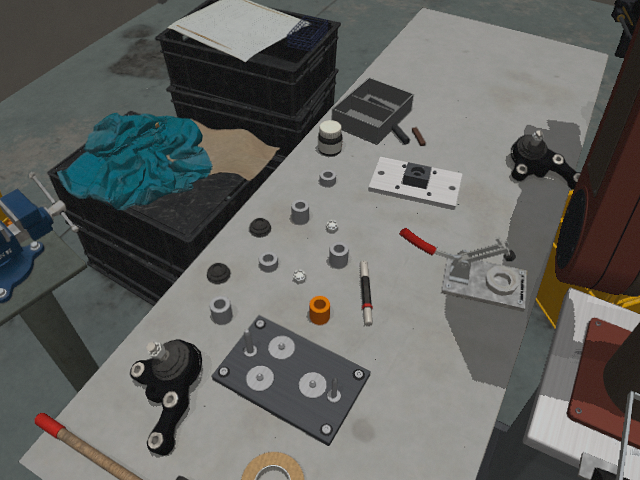

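View pics/top0.png

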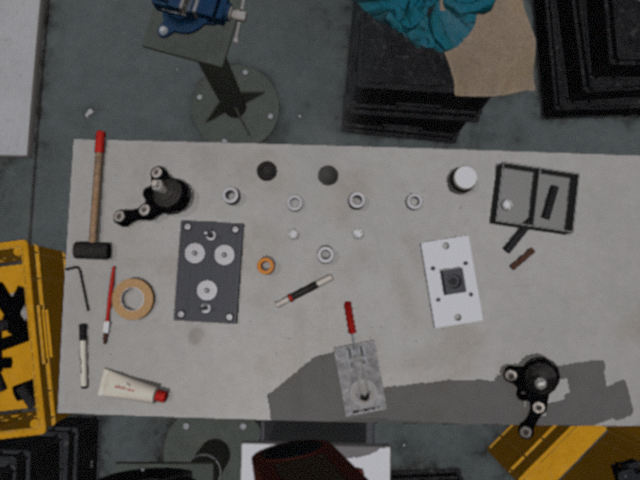

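View pics/wrist0.png

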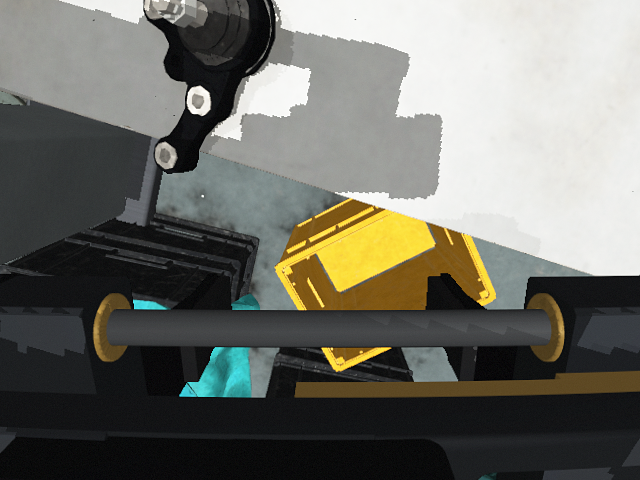

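The tall ring candidates in the top view are at (232,195), (358,200) and (326,254). The short ones look like (295,203) and (414,201). Orange (266,265) is a decoy. I'll confirm this with an enlarged crop and rough positions.

```bash
cat > h.py <<'E'
import numpy as np,cv2,pickle
from scipy.spatial.transform import Rotation as R
def K(c):
    f=c["pixels"].shape[0]/2/np.tan(np.radians(c["vertical_fov"])/2)
    return np.array([[f,0,c["cx"]],[0,f,c["cy"]],[0,0,1.]])
def T(s):
    M=np.eye(4);M[:3,:3]=R.from_rotvec(s["eef_rot"]).as_matrix();M[:3,3]=s["ee_pos"];return M
def c2w(s,c):
    return np.array(c["cam_to_world"]) if "cam_to_world" in c else T(s)@np.array(c["tool_from_camera"])
def ray(s,c,uv):
    p=cv2.undistortPoints(np.array(uv,float).reshape(-1,1,2),K(c),np.array(c["D"])).reshape(-1,2)
    M=c2w(s,c);d=np.c_[p,np.ones(len(p))]@M[:3,:3].T
    return M[:3,3],d
def onz(s,c,uv,z):
    o,d=ray(s,c,uv);return o+d*((z-o[2])/d[:,2])[:,None]
def proj(s,c,P):
    M=np.linalg.inv(c2w(s,c));r,_=cv2.Rodrigues(M[:3,:3])
    return cv2.projectPoints(np.array(P,float).reshape(-1,1,3),r,M[:3,3],K(c),np.array(c["D"]))[0].reshape(-1,2)
def snap(env,name,fn):
    s=env.sense();c=env.read_camera(name);cv2.imwrite(f"pics/{fn}.png",c["pixels"][:,:,::-1]);pickle.dump((s,c),open(fn+".pkl","wb"));return s,c
def load(fn): return pickle.load(open(fn+".pkl","rb"))
def go(s,target):  # world target -> tool-axes shift
    return R.from_rotvec(s["eef_rot"]).as_matrix().T@(np.array(target)-s["ee_pos"])
E
python3 - <<'E'
from h import *
s,c=load("top0");s2,c2=load("scene0")
print("tool axes\n",np.round(T(s),3))
for n,uv,z in [("A",(232,194),40),("B",(358,200),40),("C",(326,254),40),("sa",(295,203),22),("sb",(414,201),22),("or",(266,265),40),("plate blk",(453,280),38),("hole1",(446,246),12),("hole2",(458,317),12),("seat1",(195,253),16),("seat2",(224,254),16),("seat3",(207,290),16)]:
    p=onz(s,c,[uv],z)[0];print(n,np.round(p),"scene px",np.round(proj(s2,c2,p)))
im=cv2.resize(cv2.imread("pics/top0.png")[160:340,170:490],None,fx=2.5,fy=2.5,interpolation=2);cv2.imwrite("pics/t1.png",im)
im=cv2.resize(cv2.imread("pics/scene0.png")[160:400,190:490],None,fx=2.5,fy=2.5,interpolation=2);cv2.imwrite("pics/s1.png",im)
E
```

```text
tool axes
 [[-0.00000e+00  9.54000e-01  2.99000e-01  1.86865e+02]
 [ 2.00000e-03  2.99000e-01 -9.54000e-01 -5.95783e+02]
 [-1.00000e+00  0.00000e+00 -2.00000e-03  2.40430e+02]
 [ 0.00000e+00  0.00000e+00  0.00000e+00  1.00000e+00]]
A [680. 193.  40.] scene px [[221. 301.]]
B [675. -76.  40.] scene px [[301. 204.]]
C [558. -11.  40.] scene px [[339. 247.]]
sa [667.  59.  22.] scene px [[269. 257.]]
sb [ 679. -198.   22.] scene px [[328. 174.]]
or [531. 115.  40.] scene px [[320. 302.]]
plate blk [ 510. -281.   38.] scene px [[416. 171.]]
hole1 [ 584. -271.   12.] scene px [[381. 172.]]
hole2 [ 432. -299.   12.] scene px [[452. 187.]]
seat1 [554. 271.  16.] scene px [[260. 377.]]
seat2 [553. 208.  16.] scene px [[281. 346.]]
seat3 [475. 242.  16.] scene px [[313. 383.]]
```

View pics/s1.png

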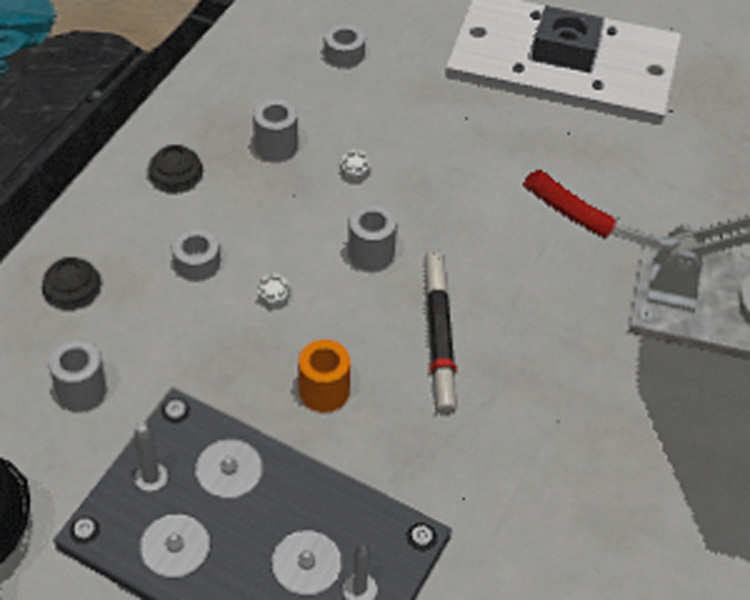

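View pics/t1.png

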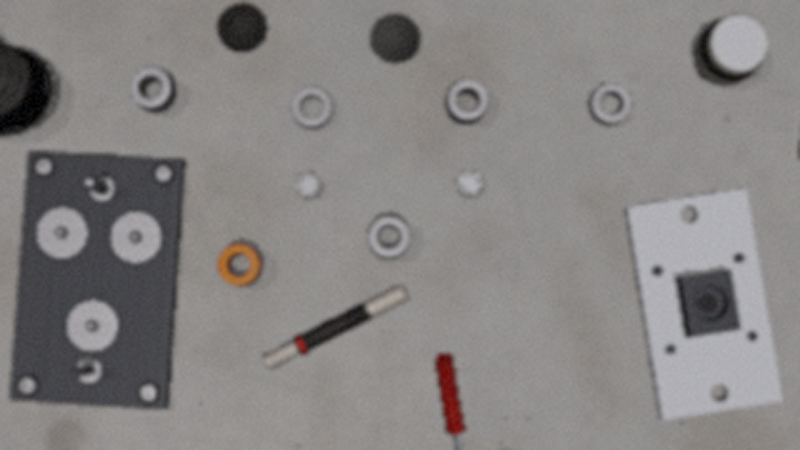

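The crops confirm it. In the scene view A (221,310), B (301,212) and C (339,255) have tall bodies, while (268,262) and (328,179) are short. The orange one at (320,310) is excluded. Next I'll take wrist views for accuracy, starting with the plate.

Run:
```python
from h import *
s,c=load("top0")
print(go(s,[455,-291,260]))
```

```text
[ -19.06704206  347.03455177 -210.65578932]
```

Call:
move_arm:
  steps:
    - [100, -20, 50, -30, 1]
    - [100, -20, 100, -60, 3]
    - [100, -20, 150, -90, 5]
    - [100, -20, 200, -121, 7]
    - [100, -20, 250, -152, 7]
    - [100, -20, 300, -182, 7]
    - [100, -20, 347, -210, 7]
    - [100, -20, 347, -210, 7]
    - [100, -20, 347, -210, 7]
    - [100, -20, 347, -210, 7]

```text
t: 1.4
ee_pos: [454.4, -292.8, 260.9]
eef_rot: [1.076, 1.29, -1.075]
ft_force: [-0.1, -0.0, 0.6]
grip_width: 1.002
```

Run:
```python
from plant import env
from h import *
s,c=snap(env,"wrist","w1");print(s["t"],np.round(T(s),3),np.abs(s["dq"]).max())
```

```text
1.4 [[-1.00000e-03  9.84000e-01  1.79000e-01  4.54372e+02]
 [ 1.00000e-03  1.79000e-01 -9.84000e-01 -2.92780e+02]
 [-1.00000e+00 -0.00000e+00 -2.00000e-03  2.60893e+02]
 [ 0.00000e+00  0.00000e+00  0.00000e+00  1.00000e+00]] 0.008650911265429521
```

View pics/w1.png

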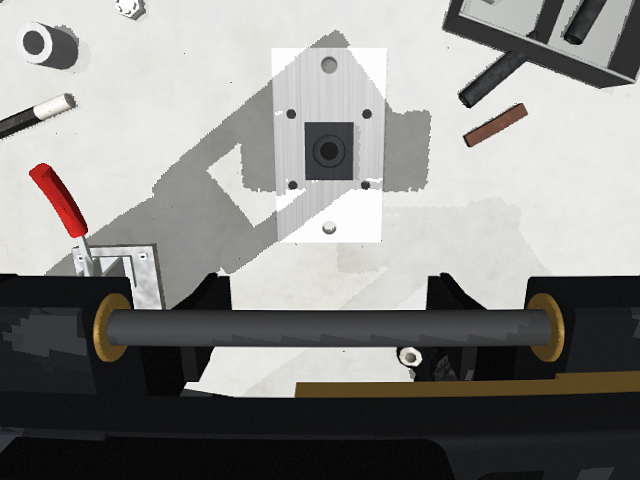

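The wrist view shows the plate upright, with its holes near (329,64) and (329,227) and the block at (329,151). Next I'll fit those precisely.

Run:
```python
from h import *
s,c=load("w1")
im=cv2.imread("pics/w1.png")
a=cv2.resize(im[45:85,305:355],None,fx=8,fy=8,interpolation=0);b=cv2.resize(im[207:247,305:355],None,fx=8,fy=8,interpolation=0)
d=cv2.resize(im[110:190,290:370],None,fx=5,fy=5,interpolation=0)
cv2.imwrite("pics/w1c.png",np.hstack([a,b])); cv2.imwrite("pics/w1d.png",d)
# block mask
g=cv2.cvtColor(im,6);m=(g<75).astype(np.uint8);m[:, :280]=0;m[:,380:]=0;m[:105]=0;m[195:]=0
m=cv2.morphologyEx(m,cv2.MORPH_CLOSE,np.ones((9,9)))
m=cv2.morphologyEx(m,cv2.MORPH_OPEN,np.ones((9,9)))
cs,_=cv2.findContours(m,0,2);k=max(cs,key=cv2.contourArea);print(cv2.minAreaRect(k))
print("blk rect top z38",onz(s,c,cv2.boxPoints(cv2.minAreaRect(k)),38).round(1))
h=onz(s,c,[(329,64.5),(329,227.5)],12);print(h,np.linalg.norm(h[1]-h[0]))
```

```text
((328.5, 151.0), (56.0, 47.0), 90.0)
blk rect top z38 [[ 527.4 -258.5   38. ]
 [ 535.  -300.1   38. ]
 [ 485.7 -309.8   38. ]
 [ 477.8 -266.9   38. ]]
[[ 583.94143729 -270.11494912   12.        ]
 [ 430.03426107 -298.31296098   12.        ]] 156.46899617516377
```

View pics/w1c.png

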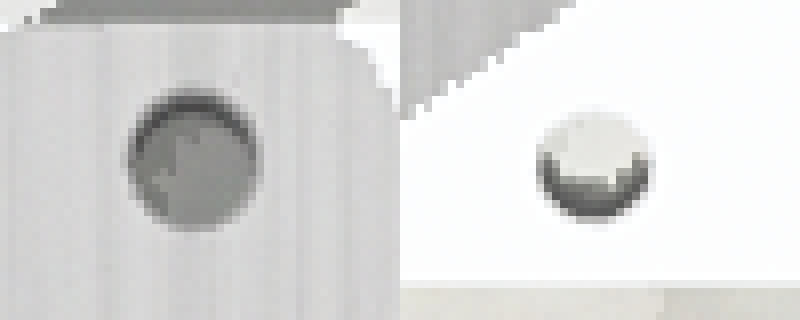

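View pics/w1d.png

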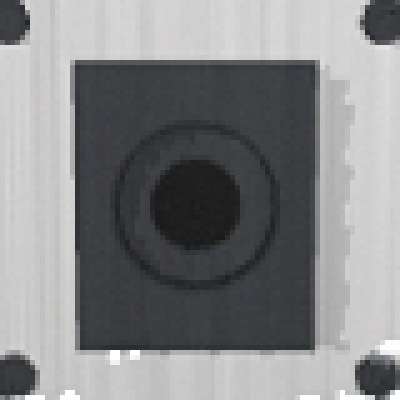

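Run:
```python
from plant import env
from h import *
s=env.sense()
print(go(s,[510,60,270]),go(s,[460,241,260]))
```

```text
[  -8.57318748  117.78151937 -337.26963592] [   1.71873493  100.91754078 -524.27413469]
```

Call:
move_arm:
  steps:
    - [100, -9, 20, -57, 3]
    - [100, -9, 40, -114, 6]
    - [100, -9, 60, -172, 9]
    - [100, -9, 79, -228, 12]
    - [100, -9, 98, -285, 12]
    - [100, -9, 118, -337, 12]
    - [100, -9, 118, -337, 12]
    - [100, -9, 118, -337, 12]

```text
t: 2.45
ee_pos: [510.2, 58.8, 270.3]
eef_rot: [1.232, 1.196, -1.232]
ft_force: [-0.2, -0.8, 0.8]
grip_width: 1.003
```

Run:
```python
from plant import env
from h import *
s,c=snap(env,"wrist","w2");print(s["t"],np.round(T(s),3),np.abs(s["dq"]).max())
print(go(s,[460,241,260]))
```

```text
2.45 [[-1.00000e-03  1.00000e+00 -3.00000e-02  5.10206e+02]
 [ 1.00000e-03 -3.00000e-02 -1.00000e+00  5.87640e+01]
 [-1.00000e+00 -1.00000e-03 -1.00000e-03  2.70292e+02]
 [ 0.00000e+00  0.00000e+00  0.00000e+00  1.00000e+00]] 0.026035767784465938
[  10.4892729   -55.70551908 -180.61975722]
```

View pics/w2.png

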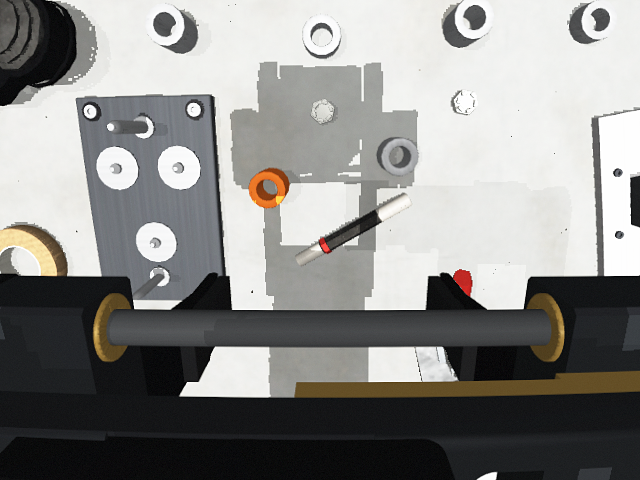

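All five rings are in view: A (165,25), B (473,20), C (399,156), shorts (321,36) and (595,21). Orange is at (269,188). Next is the base view.

Call:
move_arm:
  steps:
    - [100, 10, -18, -60, 0]
    - [100, 10, -37, -120, 0]
    - [100, 10, -56, -180, 0]
    - [100, 10, -56, -180, 0]
    - [100, 10, -56, -180, 0]
    - [100, 10, -56, -180, 0]

```text
t: 3.25
ee_pos: [460.7, 238.0, 260.5]
eef_rot: [1.235, 1.193, -1.235]
ft_force: [-0.9, 0.4, -0.2]
grip_width: 0.997
```

Run:
```python
from plant import env
from h import *
s,c=snap(env,"wrist","w3");print(s["t"],np.round(T(s),3),np.abs(s["dq"]).max())
im=cv2.imread("pics/w2.png")
L=[im[0:60,135:195],im[0:60,440:500],im[125:185,370:430]]
cv2.imwrite("pics/w2c.png",np.hstack([cv2.resize(x,None,fx=4.4,fy=4.4,interpolation=0) for x in L]))
im=cv2.imread("pics/w3.png")
cv2.imwrite("pics/w3c.png",cv2.resize(im[0:270,170:500],None,fx=2.2,fy=2.2,interpolation=0))
```

```text
3.25 [[-1.00000e-03  9.99000e-01 -3.50000e-02  4.60739e+02]
 [ 0.00000e+00 -3.50000e-02 -9.99000e-01  2.37959e+02]
 [-1.00000e+00 -1.00000e-03 -0.00000e+00  2.60498e+02]
 [ 0.00000e+00  0.00000e+00  0.00000e+00  1.00000e+00]] 0.004360812354569195
```

View pics/w2c.png

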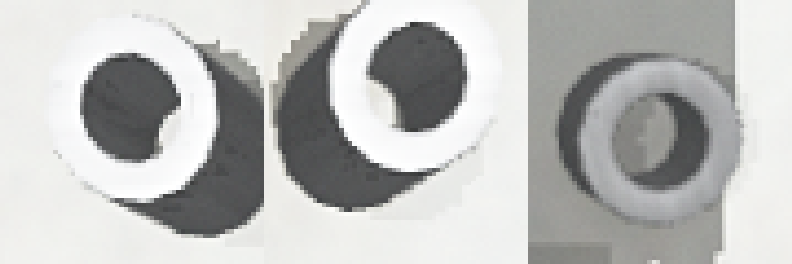

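View pics/w3c.png

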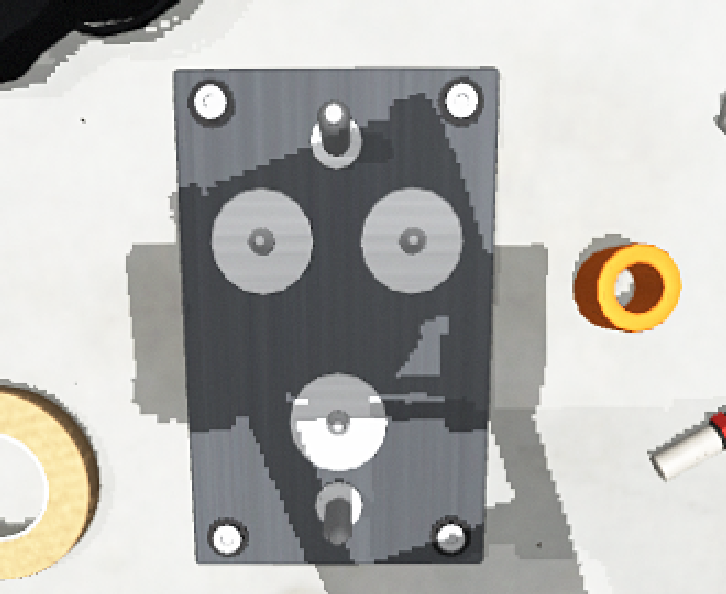

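Run:
```python
from h import *
s,c=load("w2")
r=onz(s,c,[(164.3,24),(474.5,17),(399.6,156.5)],40);print("rings",r.round(1))
st,ct=load("scene0");s0,c0=load("top0")
for p in r: print("scene",proj(st,ct,p).round(1),"top",proj(s0,c0,p).round(1))
s,c=load("w3")
q=onz(s,c,[(288.6,108.8),(356.5,108.8),(323.1,191.1)],16);print("seats",q.round(1),np.linalg.norm(q[0]-q[1]),np.linalg.norm((q[0]+q[1])/2-q[2]))
# rigid fit
B=np.array([[-38,-32],[-38,32],[40,0.]])
for BB in (B,B*[1,-1]):
    b=BB-BB.mean(0);w=q[:,:2]-q[:,:2].mean(0);H=b.T@w;U,S,V=np.linalg.svd(H);Rm=V.T@np.diag([1,np.linalg.det(V.T@U.T)])@U.T
    t=q[:,:2].mean(0)-Rm@BB.mean(0);print("yaw",np.degrees(np.arctan2(Rm[1,0],Rm[0,0])),"t",t,"res",np.abs(Rm@BB.T+t[:,None]-q[:,:2].T).max())
    if np.abs(Rm@BB.T+t[:,None]-q[:,:2].T).max()<5:
        P=[[*(Rm@[x,0]+t),z] for x,z in((-78,78),(78,74),(-78,14),(78,14))];print(np.round(P,1),"w3 px",proj(s,c,P).round(1))
        Cn=[[*(Rm@[x,y]+t),14] for x in(-108,108) for y in(-68,68)];print("corners px",proj(s,c,Cn).round(1))
```

```text
rings [[678.4 197.6  40. ]
 [675.7 -74.5  40. ]
 [556.2  -9.8  40. ]]
scene [[220.2 303.1]] top [[229.7 194.9]]
scene [[300.6 204.2]] top [[357.3 199.7]]
scene [[339.6 247.5]] top [[325.4 254.8]]
seats [[553.5 271.8  16. ]
 [551.3 207.7  16. ]
 [474.2 242.1  16. ]] 64.07993322379677 78.2446101527941
yaw 178.19117296592893 t [514.32674703 240.90743348] res 0.1706582038967781
[[592.3 238.4  78. ]
 [436.4 243.4  74. ]
 [592.3 238.4  14. ]
 [436.4 243.4  14. ]] w3 px [[321.2  50.7]
 [322.4 244.1]
 [322.4  64.2]
 [323.3 227.7]]
corners px [[247.8  30.2]
 [396.7  29.7]
 [258.1 255.9]
 [388.8 255.6]]
yaw 178.50676606691638 t [514.32484263 240.84136334] res 64.12038853488042
```

Measurements agree: seat spacing is 64.1 (given 64), and the pin tips project to within 1.5 px of where they're seen. Pick A first, with the jaws turned to lie along world x so the gripper body stays clear of the ball joint.

```bash
cat >> h.py <<'E'
def ang(s): 
    M=T(s);return np.degrees(np.arctan2(M[1,2],M[0,2]))
def rep(env,*targets):
    s=env.sense();print("t",round(float(s["t"]),2),"pos",s["ee_pos"].round(1),"zang",ang(s).round(2),"F",s["ft_force"].round(1),"w",round(float(s["grip_width"])*87,1),"tilt",T(s)[:2,0].round(4))
    for t in targets: print("->",t,"tool",go(s,t).round(1))
    return s
E
python3 - <<'E'
from plant import env
from h import *
rep(env,[678.4,197.6,110])
E
```

```text
t 3.3 pos [460.7 238.1 260.5] zang -91.99 F [-0.3 -0.4 -0.4] w 87.0 tilt [-0.0008  0.0005]
-> [678.4, 197.6, 110] tool [150.3 219.1  33. ]
```

Call:
move_arm:
  steps:
    - [100, 0, 40, 6, -10]
    - [100, 10, 85, 12, -20]
    - [100, 30, 130, 20, -30]
    - [100, 60, 170, 26, -40]
    - [100, 90, 200, 30, -50]
    - [100, 110, 219, 33, -60]
    - [100, 125, 219, 33, -70]
    - [100, 140, 219, 33, -80]
    - [100, 150, 219, 33, -90]
    - [100, 150, 219, 33, -90]
    - [100, 150, 219, 33, -90]

```text
t: 4.68
ee_pos: [678.9, 196.6, 110.9]
eef_rot: [0.031, 1.571, -0.03]
ft_force: [0.3, 0.0, 0.1]
grip_width: 1.002
```

Run:
```python
from plant import env
from h import *
rep(env,[678.4,197.6,30])
snap(env,"wrist","w4")
```

```text
t 4.67 pos [678.9 196.6 110.9] zang -2.25 F [0.3 0.  0.1] w 87.2 tilt [-0.0001  0.0006]
-> [678.4, 197.6, 30] tool [80.9  0.9 -0.5]
```

View pics/w4.png

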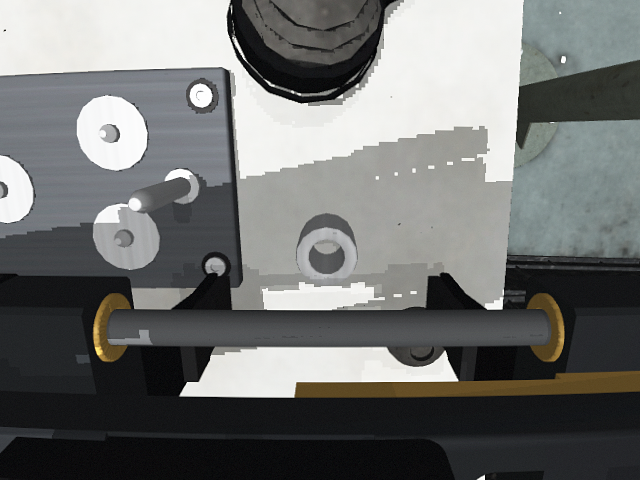

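Ring A's bore shows at about (326,251), between the fingers. I'll check its position from this close view.

Run:
```python
from h import *
s,c=load("w4")
im=cv2.imread("pics/w4.png");cv2.imwrite("pics/w4c.png",cv2.resize(im[200:290,280:370],None,fx=6,fy=6,interpolation=0))
print(onz(s,c,[(326.5,251.5)],40))
print(proj(s,c,[678.4,197.6,40]))
```

```text
[[678.37581541 200.32989618  40.        ]]
[[326.73111117 256.05045036]]
```

View pics/w4c.png

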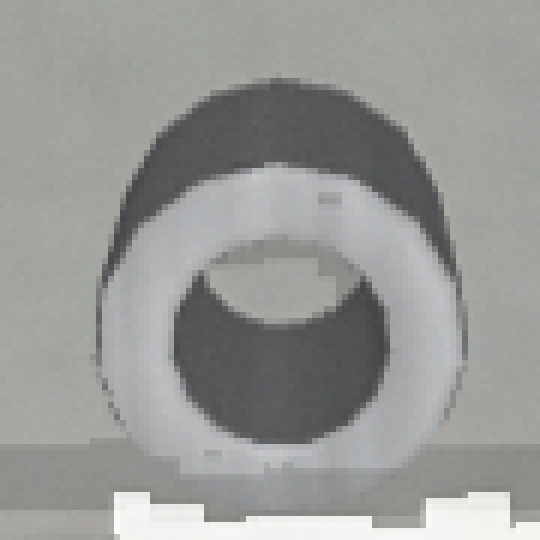

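The bore fit gives (326.5,256.2), against a predicted (326.7,256.1), so the position is confirmed. Now grasp and lift.

Call:
move_arm:
  steps:
    - [100, 40, 1, 0, 0]
    - [100, 81, 1, 0, 0]
    - [100, 81, 1, 0, 0]
    - [30, 81, 1, 0, 0]
    - [30, 81, 1, 0, 0]
    - [30, 81, 1, 0, 0]
    - [30, 81, 1, 0, 0]
    - [30, 81, 1, 0, 0]
  squeeze: 25

```text
t: 5.72
ee_pos: [679.1, 198.1, 30.4]
eef_rot: [0.031, 1.57, -0.029]
ft_force: [-0.1, -0.2, 0.1]
grip_width: 0.517
```

Run:
```python
from plant import env
from h import *
rep(env,[551.3,207.7,130])
```

```text
t 5.72 pos [679.1 198.1  30.4] zang -2.2 F [-0.1 -0.2  0.1] w 45.0 tilt [0.0006 0.0008]
-> [551.3, 207.7, 130] tool [ -99.7    4.8 -128. ]
```

Call:
move_arm:
  steps:
    - [30, 0, 0, 0, 0]
    - [30, 0, 0, 0, 0]
    - [30, 0, 0, 0, 0]
    - [30, -40, 0, 0, 0]
    - [30, -100, 0, 0, 0]
    - [30, -100, 0, 0, 0]

```text
t: 6.48
ee_pos: [683.5, 198.8, 138.0]
eef_rot: [0.033, 1.558, -0.028]
ft_force: [0.1, -0.4, -0.2]
grip_width: 0.406
```

Run:
```python
from plant import env
from h import *
rep(env,[551.3,207.7,130])
snap(env,"wrist","w5")
```

```text
t 6.47 pos [683.5 198.8 138. ] zang -2.2 F [ 0.1 -0.4 -0.2] w 35.3 tilt [0.0129 0.003 ]
-> [551.3, 207.7, 130] tool [   6.3    3.8 -132.5]
```

View pics/w5.png

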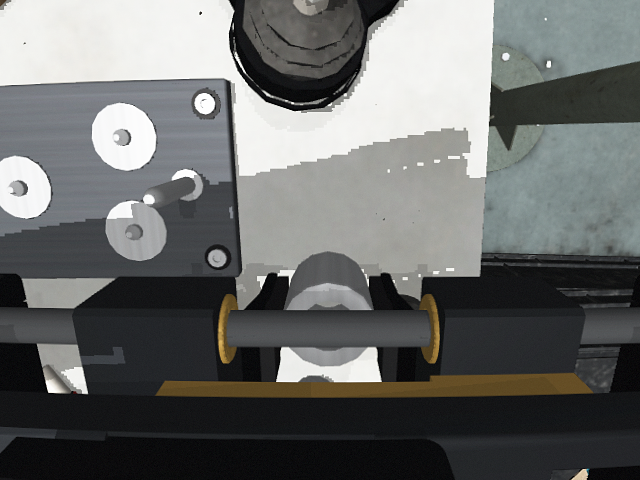

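Ring A is held (width about 36). Carry it to the seat at (551.3,207.7).

Call:
move_arm:
  steps:
    - [30, 0, 0, -45, 0]
    - [30, 4, 2, -90, 0]
    - [30, 6, 4, -132, 0]
    - [30, 6, 4, -132, 0]
    - [30, 6, 4, -132, 0]

```text
t: 7.15
ee_pos: [549.7, 207.4, 126.6]
eef_rot: [0.031, 1.564, -0.029]
ft_force: [-0.1, 0.5, -0.9]
grip_width: 0.408
```

Run:
```python
from plant import env
from h import *
rep(env,[551.3,207.7,130],[551.3,207.7,46.5])
```

```text
t 7.15 pos [549.7 207.4 126.6] zang -2.19 F [-0.1  0.5 -0.9] w 35.5 tilt [0.0069 0.0017]
-> [551.3, 207.7, 130] tool [-3.4  0.4  1.7]
-> [551.3, 207.7, 46.5] tool [80.1  0.2  1.1]
```

Call:
move_arm:
  steps:
    - [30, 30, 0, 1, 0]
    - [30, 55, 0, 1, 0]
    - [30, 68, 0, 1, 0]
    - [30, 75, 0, 1, 0]
    - [30, 79, 0, 1, 0]
    - [30, 80, 0, 1, 0]
    - [30, 80, 0, 1, 0]

```text
t: 8.02
ee_pos: [551.7, 207.6, 47.3]
eef_rot: [0.032, 1.563, -0.028]
ft_force: [-0.2, 0.2, -0.3]
grip_width: 0.404
```

Run:
```python
from plant import env
from h import *
rep(env,[551.3,207.7,46.4])
```

```text
t 8.03 pos [551.7 207.6  47.3] zang -2.19 F [-0.2  0.2 -0.3] w 35.1 tilt [0.008  0.0019]
-> [551.3, 207.7, 46.4] tool [ 0.9  0.1 -0.4]
```

Centred. Press down lightly, open, then retreat.

Call:
move_arm:
  steps:
    - [30, 1.5, 0, 0, 0]
    - [30, 1.5, 0, 0, 0]
    - [55, 1, 0, 0, 0]
    - [55, 1, 0, 0, 0]
    - [55, 1, 0, 0, 0]
    - [55, -40, 0, 0, 0]
    - [60, -90, 0, 0, 0]
    - [60, -90, 0, 0, 0]
    - [60, -90, 0, 0, 0]

```text
t: 9.15
ee_pos: [550.7, 207.4, 137.0]
eef_rot: [0.031, 1.563, -0.028]
ft_force: [0.2, 0.4, -0.1]
grip_width: 0.6
```

Run:
```python
from plant import env
from h import *
rep(env,[675.7,-74.5,140],[675.7,-74.5,30])
snap(env,"wrist","w6")
```

```text
t 9.15 pos [550.7 207.4 137. ] zang -2.18 F [ 0.2  0.4 -0.1] w 52.2 tilt [0.0079 0.0019]
-> [675.7, -74.5, 140] tool [  -2.5 -276.9  135.6]
-> [675.7, -74.5, 30] tool [ 107.5 -277.2  134.8]
```

View pics/w6.png

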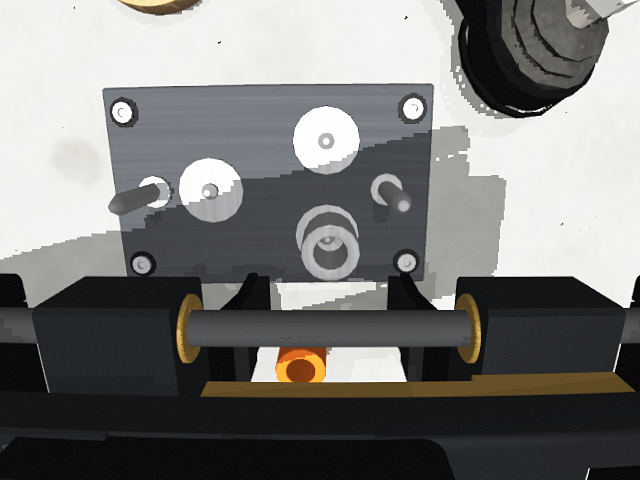

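Ring A sits upright with the stud visible in its bore (330,240). Now ring B, turning the jaws to −92° on the way.

Call:
move_arm:
  steps:
    - [100, -3, -45, 22, 10]
    - [100, -3, -92, 45, 20]
    - [100, -3, -138, 67, 30]
    - [100, -3, -184, 90, 40]
    - [100, -3, -230, 112, 50]
    - [100, -3, -277, 135, 60]
    - [100, -3, -277, 135, 70]
    - [100, -3, -277, 135, 80]
    - [100, -3, -277, 135, 90]
    - [100, -3, -277, 135, 90]
    - [100, -3, -277, 135, 90]

```text
t: 10.58
ee_pos: [673.7, -74.5, 138.0]
eef_rot: [1.238, 1.191, -1.231]
ft_force: [-0.2, 0.1, 0.5]
grip_width: 0.998
```

Run:
```python
from plant import env
from h import *
rep(env,[675.7,-74.5,30])
s,c=snap(env,"wrist","w7");print(proj(s,c,[675.7,-74.5,40]))
im=cv2.imread("pics/w7.png");cv2.imwrite("pics/w7c.png",cv2.resize(im[190:290,280:380],None,fx=6,fy=6,interpolation=0))
```

```text
t 10.57 pos [673.7 -74.5 138. ] zang -91.99 F [-0.2  0.1  0.5] w 86.8 tilt [0.004  0.0019]
-> [675.7, -74.5, 30] tool [1.08e+02 1.50e+00 1.00e-01]
[[327.52688525 243.39914408]]
```

View pics/w7c.png

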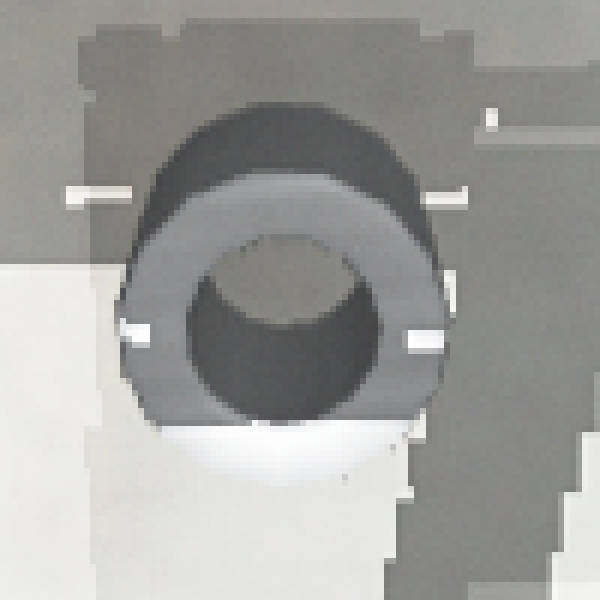

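Ring B is confirmed at (326.7,244.2), against a predicted (327.5,243.4).

Call:
move_arm:
  steps:
    - [70, 50, 1, -0.5, 0]
    - [70, 95, 1, -0.5, 0]
    - [70, 108, 1, -0.5, 0]
    - [70, 108, 1, -0.5, 0]
    - [30, 108, 1, -0.5, 0]
    - [30, 108, 1, -0.5, 0]
    - [30, 108, 1, -0.5, 0]
    - [30, 108, 1, -0.5, 0]
    - [30, 108, 1, -0.5, 0]

```text
t: 11.75
ee_pos: [676.1, -73.9, 31.6]
eef_rot: [1.239, 1.189, -1.23]
ft_force: [-1.7, 0.1, 6.2]
grip_width: 0.396
```

Run:
```python
from plant import env
from h import *
rep(env,[675.7,-74.5,140],[553.5,271.8,130])
```

```text
t 11.75 pos [676.1 -73.9  31.6] zang -92.02 F [-1.7  0.1  6.2] w 34.5 tilt [0.0061 0.0016]
-> [675.7, -74.5, 140] tool [-108.4    0.2    0.4]
-> [553.5, 271.8, 130] tool [ -98.6 -134.1 -341.4]
```

Call:
move_arm:
  steps:
    - [30, -40, 0, 0, 0]
    - [30, -95, 0, 0, 0]
    - [30, -105, -20, -52, 0]
    - [30, -105, -45, -110, 0]
    - [30, -105, -68, -168, 0]
    - [30, -105, -90, -226, 0]
    - [30, -105, -112, -284, 0]
    - [30, -102, -134, -341, 0]
    - [30, -98, -134, -341, 0]
    - [30, -98, -134, -341, 0]
    - [30, -98, -134, -341, 0]

```text
t: 13.12
ee_pos: [554.1, 270.0, 129.2]
eef_rot: [1.24, 1.188, -1.231]
ft_force: [0.8, -0.6, -0.2]
grip_width: 0.397
```

Run:
```python
from plant import env
from h import *
rep(env,[554.1,271.8,48])
s,c=snap(env,"wrist","w8")
```

```text
t 13.12 pos [554.1 270.  129.2] zang -92.11 F [ 0.8 -0.6 -0.2] w 34.6 tilt [0.0058 0.001 ]
-> [554.1, 271.8, 48] tool [81.2 -0.6 -1.7]
```

View pics/w8.png

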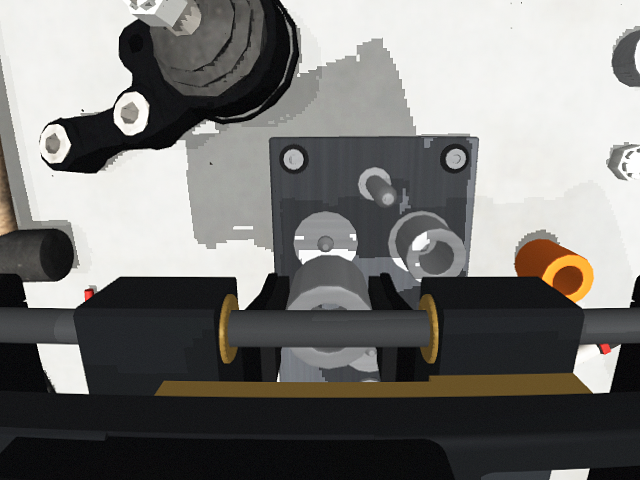

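Ring B is held above its seat (seat seen at (325,243)), with A standing at (437,248). Lower it.

Call:
move_arm:
  steps:
    - [30, 30, -0.5, -1.5, 0]
    - [30, 55, -0.5, -1.5, 0]
    - [30, 70, -0.5, -1.5, 0]
    - [30, 77, -0.5, -1.5, 0]
    - [30, 80, -0.5, -1.5, 0]
    - [30, 81, -0.5, -1.5, 0]
    - [30, 81, -0.5, -1.5, 0]

```text
t: 14.05
ee_pos: [554.8, 271.8, 49.1]
eef_rot: [1.241, 1.187, -1.23]
ft_force: [0.1, -0.4, -1.4]
grip_width: 0.399
```

Run:
```python
from plant import env
from h import *
rep(env,[554.1,271.8,47.6])
```

```text
t 14.05 pos [554.8 271.8  49.1] zang -92.13 F [ 0.1 -0.4 -1.4] w 34.8 tilt [0.0072 0.0017]
-> [554.1, 271.8, 47.6] tool [ 1.5 -0.8  0. ]
```

Call:
move_arm:
  steps:
    - [30, 2, -0.7, 0, 0]
    - [30, 2, -0.7, 0, 0]
    - [30, 2, -0.7, 0, 0]
    - [55, 1.5, -0.7, 0, 0]
    - [55, 1.5, -0.7, 0, 0]
    - [55, 1.5, -0.7, 0, 0]
    - [55, -40, 0, 0, 0]
    - [70, -90, 0, 0, 0]
    - [70, -90, 0, 0, 0]
    - [70, -90, 0, 0, 0]

```text
t: 15.3
ee_pos: [553.9, 271.6, 138.8]
eef_rot: [1.241, 1.188, -1.231]
ft_force: [-0.6, -0.7, -0.5]
grip_width: 0.69
```

Run:
```python
from plant import env
from h import *
rep(env,[556.2,-9.8,140],[556.2,-9.8,30])
snap(env,"wrist","w9")
```

```text
t 15.3 pos [553.9 271.6 138.8] zang -92.13 F [-0.6 -0.7 -0.5] w 60.0 tilt [0.007  0.0016]
-> [556.2, -9.8, 140] tool [ -1.6  12.8 281.1]
-> [556.2, -9.8, 30] tool [108.4  12.  281.3]
```

View pics/w9.png

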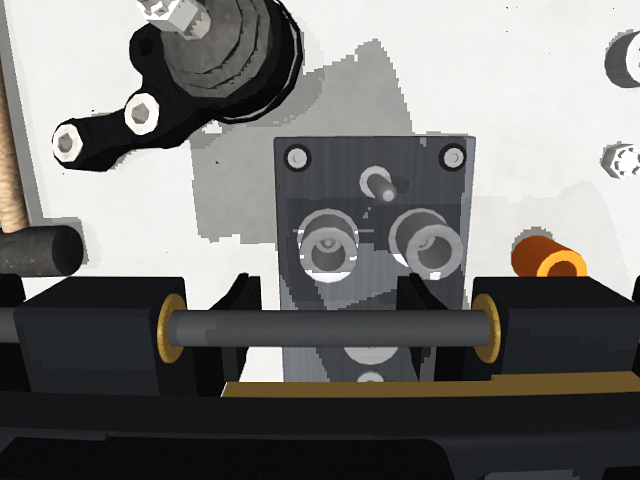

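Both A (434,245) and B (328,248) stand on their studs. Now ring C.

Call:
move_arm:
  steps:
    - [70, -2, 3, 60, 0]
    - [70, -2, 6, 120, 0]
    - [70, -2, 9, 180, 0]
    - [70, -2, 12, 240, 0]
    - [70, -2, 13, 281, 0]
    - [70, -2, 13, 281, 0]
    - [70, -2, 13, 281, 0]
    - [70, -2, 13, 281, 0]

```text
t: 16.35
ee_pos: [555.3, -8.8, 138.8]
eef_rot: [1.238, 1.19, -1.232]
ft_force: [-0.4, 0.7, -0.2]
grip_width: 0.701
```

Run:
```python
from plant import env
from h import *
rep(env,[556.2,-9.8,30])
s,c=snap(env,"wrist","w10");print(proj(s,c,[556.2,-9.8,40]))
im=cv2.imread("pics/w10.png");cv2.imwrite("pics/w10c.png",cv2.resize(im[190:290,280:380],None,fx=6,fy=6,interpolation=0))
```

```text
t 16.35 pos [555.3  -8.8 138.8] zang -92.05 F [-0.4  0.7 -0.2] w 61.0 tilt [0.0038 0.0014]
-> [556.2, -9.8, 30] tool [108.8   0.5   1.2]
[[329.18687054 244.66838483]]
```

View pics/w10c.png

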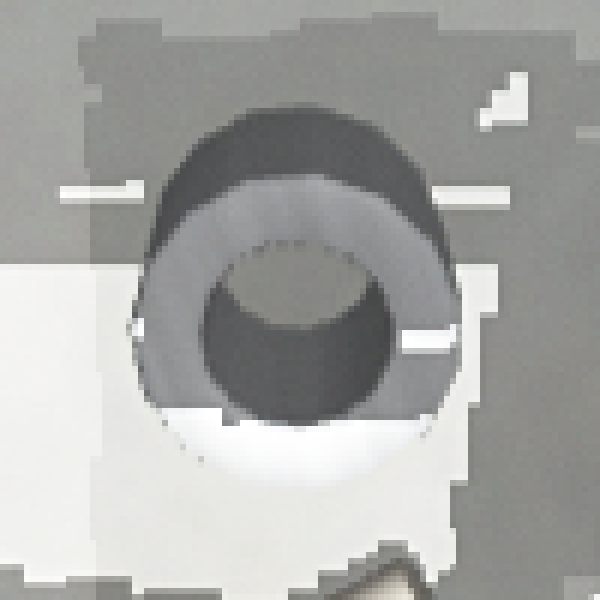

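View pics/w10.png

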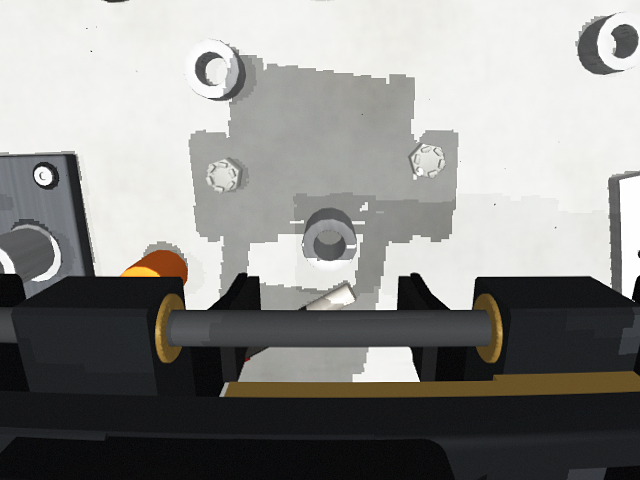

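Ring C's bore is at (329.2,245), against a predicted (329.2,244.7). The pen end at (345,292) is clear of the finger line.

Call:
move_arm:
  steps:
    - [70, 50, 0.5, 1, 0]
    - [70, 95, 0.5, 1, 0]
    - [70, 108, 0.5, 1, 0]
    - [70, 108, 0.5, 1, 0]
    - [30, 108, 0.5, 1, 0]
    - [30, 108, 0.5, 1, 0]
    - [30, 108, 0.5, 1, 0]
    - [30, 108, 0.5, 1, 0]
    - [30, 108, 0.5, 1, 0]

```text
t: 17.52
ee_pos: [557.1, -9.7, 32.0]
eef_rot: [1.239, 1.189, -1.231]
ft_force: [-1.8, 1.1, 6.5]
grip_width: 0.404
```

Run:
```python
from plant import env
from h import *
rep(env,[474.2,242.1,140])
```

```text
t 17.52 pos [557.1  -9.7  32. ] zang -92.04 F [-1.8  1.1  6.5] w 35.2 tilt [0.0057 0.0011]
-> [474.2, 242.1, 140] tool [-108.2  -91.2 -248.8]
```

Call:
move_arm:
  steps:
    - [30, -40, 0, 0, 0]
    - [30, -95, 0, 0, 0]
    - [30, -108, -20, -55, 0]
    - [30, -108, -42, -115, 0]
    - [30, -108, -64, -175, 0]
    - [30, -108, -84, -230, 0]
    - [30, -108, -91, -249, 0]
    - [30, -108, -91, -249, 0]
    - [30, -108, -91, -249, 0]

```text
t: 18.65
ee_pos: [474.5, 241.6, 139.6]
eef_rot: [1.238, 1.189, -1.231]
ft_force: [-0.6, -0.2, -1.7]
grip_width: 0.405
```

Run:
```python
from plant import env
from h import *
rep(env,[475.1,242.1,49])
```

```text
t 18.65 pos [474.5 241.6 139.6] zang -92.04 F [-0.6 -0.2 -1.7] w 35.3 tilt [0.0054 0.0005]
-> [475.1, 242.1, 49] tool [90.6  0.1 -0.5]
```

Call:
move_arm:
  steps:
    - [30, 40, 0, -0.5, 0]
    - [30, 70, 0, -0.5, 0]
    - [30, 82, 0, -0.5, 0]
    - [30, 88, 0, -0.5, 0]
    - [30, 90, 0, -0.5, 0]
    - [30, 91, 0, -0.5, 0]
    - [30, 91, 0, -0.5, 0]

```text
t: 19.52
ee_pos: [475.5, 242.4, 49.3]
eef_rot: [1.239, 1.188, -1.23]
ft_force: [0.5, -0.3, 0.1]
grip_width: 0.406
```

Run:
```python
from plant import env
from h import *
rep(env,[475.1,242.1,48])
```

```text
t 19.52 pos [475.5 242.4  49.3] zang -92.03 F [ 0.5 -0.3  0.1] w 35.3 tilt [0.0066 0.0009]
-> [475.1, 242.1, 48] tool [ 1.3 -0.4  0.3]
```

Call:
move_arm:
  steps:
    - [30, 2, -0.4, 0, 0]
    - [30, 2, -0.4, 0, 0]
    - [30, 2, -0.4, 0, 0]
    - [55, 1.5, -0.4, 0, 0]
    - [55, 1.5, -0.4, 0, 0]
    - [55, 1.5, -0.4, 0, 0]
    - [55, -40, 0, 0, 0]
    - [100, -100, 0, 0, 0]
    - [100, -160, -8, 0, 0]
    - [100, -211, -15, 0, 0]
    - [100, -211, -15, 0, 0]
    - [100, -211, -15, 0, 0]

```text
t: 21.02
ee_pos: [458.8, 242.6, 259.6]
eef_rot: [1.239, 1.188, -1.23]
ft_force: [-1.1, 0.7, -1.3]
grip_width: 0.975
```

Run:
```python
from plant import env
from h import *
rep(env)
s,c=snap(env,"wrist","w11")
im=cv2.imread("pics/w11.png")
cv2.imwrite("pics/w11c.png",cv2.resize(im[0:270,170:500],None,fx=2.2,fy=2.2,interpolation=0))
a=np.radians(178.19);Rm=np.array([[np.cos(a),-np.sin(a)],[np.sin(a),np.cos(a)]])
for x,y,z in((-78,0,78),(78,0,74),(-38,-32,56),(-38,32,56),(40,0,56)): print((x,y,z),((proj(s,c,[*(Rm@[x,y]+[514.33,240.91]),z])[0]+.5-[170,0])*2.2).round(1))
```

```text
t 21.02 pos [458.8 242.6 259.6] zang -92.03 F [-1.1  0.7 -1.3] w 84.8 tilt [0.0061 0.0007]
(-78, 0, 78) [346.7 110.2]
(78, 0, 74) [348.2 537. ]
(-38, -32, 56) [264.  233.5]
(-38, 32, 56) [430.7 232.9]
(40, 0, 56) [348.  434.4]
```

View pics/w11c.png

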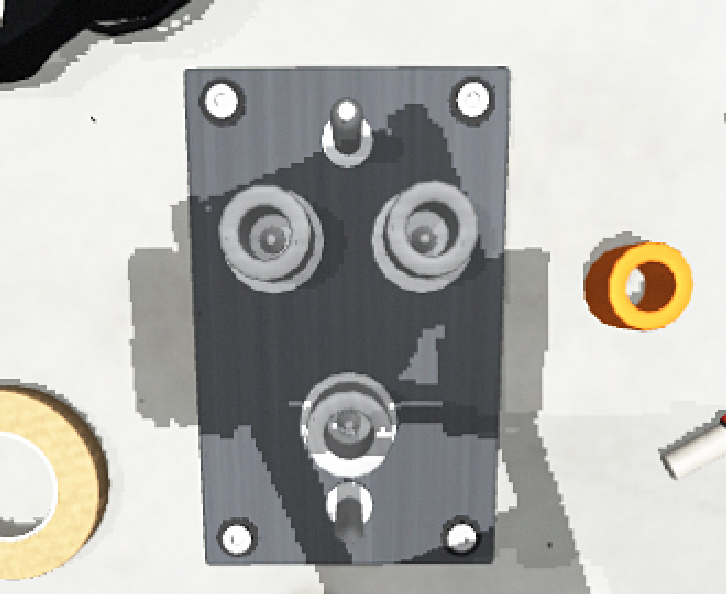

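All three tall rings sit on their studs, each bore within about 3 mm of its predicted spot at z=56. Now the plate.

Run:
```python
from plant import env
from h import *
rep(env,[507.0,-284.2,140])
```

```text
t 21.07 pos [458.4 242.4 258.5] zang -92.04 F [-0.1 -0.1 -0.2] w 85.7 tilt [0.0042 0.0001]
-> [507.0, -284.2, 140] tool [118.7  66.8 524.6]
```

Call:
move_arm:
  steps:
    - [100, 0, 7, 58, -2]
    - [100, 0, 15, 117, -4]
    - [100, 0, 22, 176, -6]
    - [100, 0, 30, 234, -8]
    - [100, 10, 37, 293, -10]
    - [100, 20, 45, 352, -12.4]
    - [100, 45, 52, 410, -12.4]
    - [100, 80, 60, 468, -12.4]
    - [100, 118, 67, 525, -12.4]
    - [100, 118, 67, 525, -12.4]
    - [100, 118, 67, 525, -12.4]
    - [100, 118, 67, 525, -12.4]

```text
t: 22.58
ee_pos: [507.6, -283.4, 141.3]
eef_rot: [1.076, 1.286, -1.071]
ft_force: [-0.7, 0.2, 0.3]
grip_width: 1.0
```

Run:
```python
from plant import env
from h import *
rep(env,[507.0,-284.2,34])
snap(env,"wrist","w12")
```

```text
t 22.57 pos [ 507.6 -283.4  141.3] zang -79.57 F [-0.7  0.2  0.3] w 87.0 tilt [0.0047 0.0003]
-> [507.0, -284.2, 34] tool [107.3  -1.2   0.6]
```

View pics/w12.png

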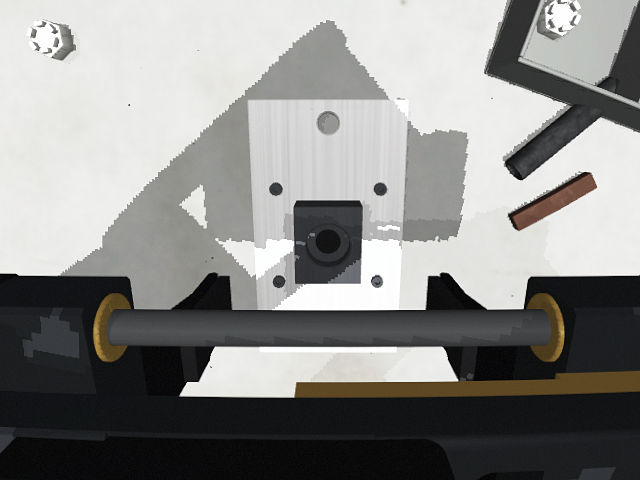

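The block (328,240) is centred between the fingers. Descend and grip.

Call:
move_arm:
  steps:
    - [100, 50, -1, 0.5, 0]
    - [100, 90, -1, 0.5, 0]
    - [100, 106, -1, 0.5, 0]
    - [100, 107, -1, 0.5, 0]
    - [100, 107, -1, 0.5, 0]
    - [40, 107, -1, 0.5, 0]
    - [40, 107, -1, 0.5, 0]
    - [40, 107, -1, 0.5, 0]
    - [40, 107, -1, 0.5, 0]
    - [40, 107, -1, 0.5, 0]
    - [40, 107, -1, 0.5, 0]
    - [40, 107, -1, 0.5, 0]
  squeeze: 50

```text
t: 24.12
ee_pos: [507.4, -283.7, 34.7]
eef_rot: [1.076, 1.286, -1.07]
ft_force: [-1.3, 2.9, 1.3]
grip_width: 0.497
```

Run:
```python
from plant import env
from h import *
rep(env,[507.0,-284.2,34])
```

```text
t 24.12 pos [ 507.4 -283.7   34.7] zang -79.55 F [-1.3  2.9  1.3] w 43.2 tilt [0.0049 0.0005]
-> [507.0, -284.2, 34] tool [ 0.7 -0.5  0.4]
```

Call:
move_arm:
  steps:
    - [40, -20, 0, 0, 0]
    - [40, -60, 0, 0, 0]
    - [40, -110, 0, 0, 0]
    - [40, -150, 0, 0, 0]
    - [40, -150, 0, 0, 0]
    - [40, -150, 0, 0, 0]
    - [40, -150, 0, 0, 0]

```text
t: 25.0
ee_pos: [505.1, -282.8, 181.6]
eef_rot: [1.077, 1.292, -1.071]
ft_force: [-0.6, 0.5, -6.3]
grip_width: 0.505
```

Run:
```python
from plant import env
from h import *
rep(env)
s,c=snap(env,"wrist","w13")
u=s["ee_pos"][2]-34.7
P=T(s)@np.array([[34.7-12,78-.5,0,1],[34.7-12,62.5,47,1]]).reshape(2,4).T
print(proj(s,c,P[:3].T))
im=cv2.imread("pics/w13.png");cv2.imwrite("pics/w13c.png",cv2.resize(im[60:160,270:390],None,fx=6,fy=6,interpolation=0))
```

```text
t 25.0 pos [ 505.1 -282.8  181.6] zang -79.55 F [-0.6  0.5 -6.3] w 43.9 tilt [0.0007 0.0035]
[[326.94634099 114.71542237]
 [439.42995335 152.58898569]]
```

View pics/w13.png

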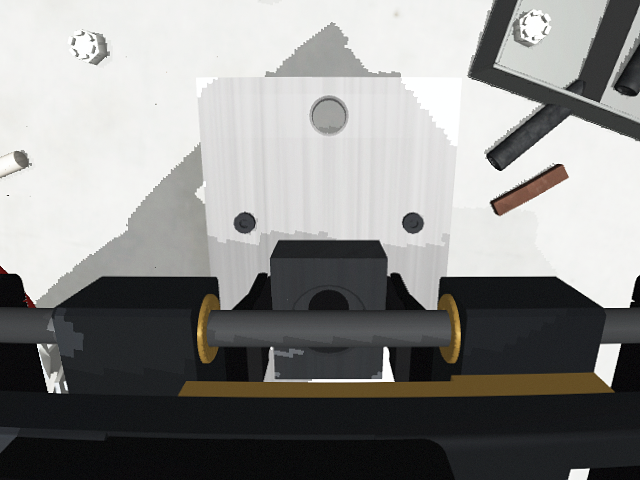

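View pics/w13c.png

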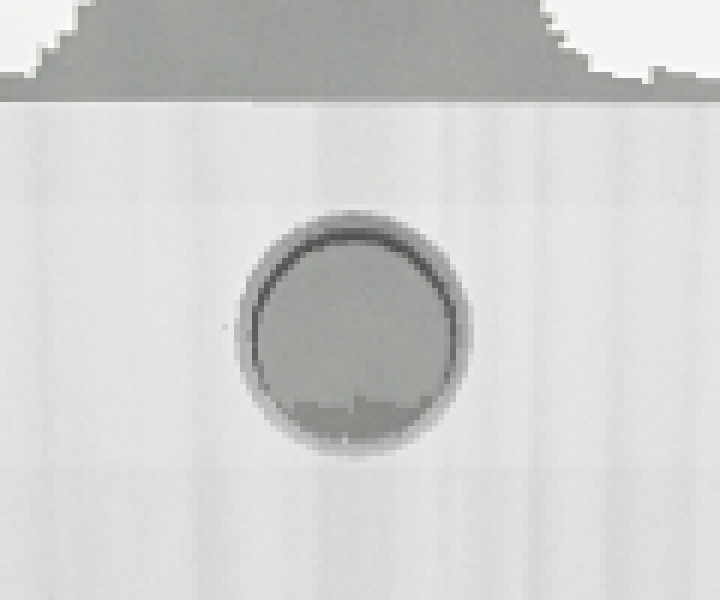

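Run:
```python
from h import *
s,c=load("w13")
im=cv2.imread("pics/w13.png").astype(int)
from numpy.linalg import inv
def tool(uv,h): # h: height above plate underside -> tool x = 34.7-h
    p=cv2.undistortPoints(np.array(uv,float).reshape(-1,1,2),K(c),np.array(c["D"])).reshape(-1,2)
    M=np.array(c["tool_from_camera"]);d=np.c_[p,np.ones(len(p))]@M[:3,:3].T
    return M[:3,3]+d*((34.7-h-M[0,3])/d[:,0])[:,None]
print("hole",tool([(328.4,115.2)],12))
g=im.sum(2)
# block front top edge columns at row 245
row=g[246];ks=np.where(row[255:400]<300)[0]+255;print(ks.min(),ks.max(),"blk top",tool([(ks.min()-.5,243),(ks.max()+.5,243)],38).round(2))
cv2.imwrite("pics/w13d.png",cv2.resize(cv2.imread("pics/w13.png")[205:285,225:435],None,fx=3.8,fy=3.8,interpolation=0))
# small holes dark centroid
for x0 in (230,398):
    sub=g[208:236,x0:x0+30];yy,xx=np.where(sub<330);print(len(xx),tool([(x0+xx.mean(),208+yy.mean())],12).round(2), x0+xx.mean(),208+yy.mean(), xx.min(),xx.max(),yy.min(),yy.max())
```

```text
hole [[22.7        77.30985712  0.59204273]]
275 381 blk top [[ -3.3   30.61 -19.46]
 [ -3.3   30.64  20.4 ]]
353 [[ 22.7   32.44 -35.97]] 244.37393767705382 222.52691218130312 4 25 4 25
338 [[22.7  32.43 37.19]] 412.29289940828403 222.68639053254438 4 25 5 25
```

View pics/w13d.png

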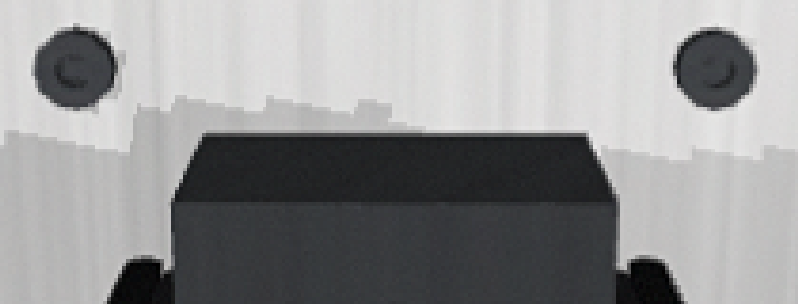

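The held plate's three holes consistently read +0.6 mm in tool z with about 0° yaw. That is camera bias, so I'll correct the base target for it. Carry the plate high, over to the base.

Run:
```python
from plant import env
from h import *
rep(env,[514.95,241.5,181],[514.95,241.5,270])
```

```text
t 25.05 pos [ 505.3 -282.9  181.9] zang -79.55 F [-0.3  0.1 -5.5] w 43.6 tilt [0.0011 0.0032]
-> [514.95, 241.5, 181] tool [   2.6  104.6 -514. ]
-> [514.95, 241.5, 270] tool [ -86.4  104.7 -514.2]
```

Call:
move_arm:
  steps:
    - [40, -50, 0, -5, 0]
    - [40, -85, 10, -50, 1]
    - [40, -85, 21, -105, 2]
    - [40, -85, 33, -160, 4]
    - [40, -85, 44, -215, 6]
    - [40, -85, 55, -270, 8]
    - [40, -85, 66, -325, 10]
    - [40, -85, 77, -380, 12.2]
    - [40, -85, 89, -435, 12.2]
    - [40, -70, 98, -485, 12.2]
    - [40, -50, 105, -514, 12.2]
    - [40, -30, 105, -514, 12.2]

```text
t: 26.55
ee_pos: [514.3, 243.6, 211.2]
eef_rot: [1.231, 1.199, -1.229]
ft_force: [0.7, -0.3, -5.6]
grip_width: 0.503
```

Call:
move_arm:
  steps:
    - [40, 0, 0, 0, 0]
    - [40, 0, 0, 0, 0]

```text
t: 26.8
ee_pos: [514.3, 242.8, 210.9]
eef_rot: [1.231, 1.199, -1.23]
ft_force: [-0.5, 0.2, -5.5]
grip_width: 0.504
```

Run:
```python
from plant import env
from h import *
rep(env,[514.95,241.5,124])
```

```text
t 26.8 pos [514.3 242.8 210.9] zang -91.62 F [-0.5  0.2 -5.5] w 43.9 tilt [-0.0021  0.0026]
-> [514.95, 241.5, 124] tool [86.9  0.9  1.5]
```

Call:
move_arm:
  steps:
    - [40, 30, 1, 1.5, 0.2]
    - [40, 60, 1, 1.5, 0.2]
    - [40, 80, 1, 1.5, 0.2]
    - [40, 87, 1, 1.5, 0.2]
    - [40, 87, 1, 1.5, 0.2]
    - [40, 87, 1, 1.5, 0.2]

```text
t: 27.55
ee_pos: [516.1, 241.7, 125.4]
eef_rot: [1.235, 1.196, -1.231]
ft_force: [0.5, 0.3, -5.1]
grip_width: 0.503
```

Run:
```python
from plant import env
from h import *
rep(env,[514.95,241.5,110])
s,c=snap(env,"wrist","w14")
print("pin px",proj(s,c,[[592.3,239.0,78],[592.3,239.0,16]]))
snap(env,"scene","s14")
im=cv2.imread("pics/s14.png");cv2.imwrite("pics/s14c.png",cv2.resize(im[240:460,170:400],None,fx=2.7,fy=2.7,interpolation=2))
```

```text
t 27.55 pos [516.1 241.7 125.4] zang -91.82 F [ 0.5  0.3 -5.1] w 43.7 tilt [0.0002 0.0033]
-> [514.95, 241.5, 110] tool [15.4 -1.2  0.3]
pin px [[328.20984758 119.90652441]
 [328.53597086 122.68889664]]
```

View pics/w14.png

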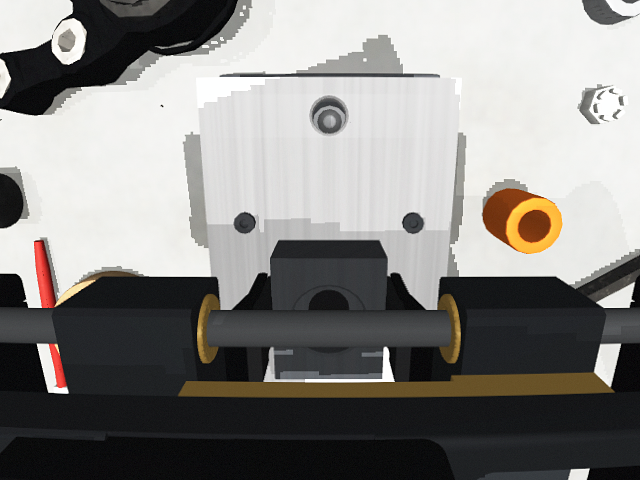

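View pics/s14c.png

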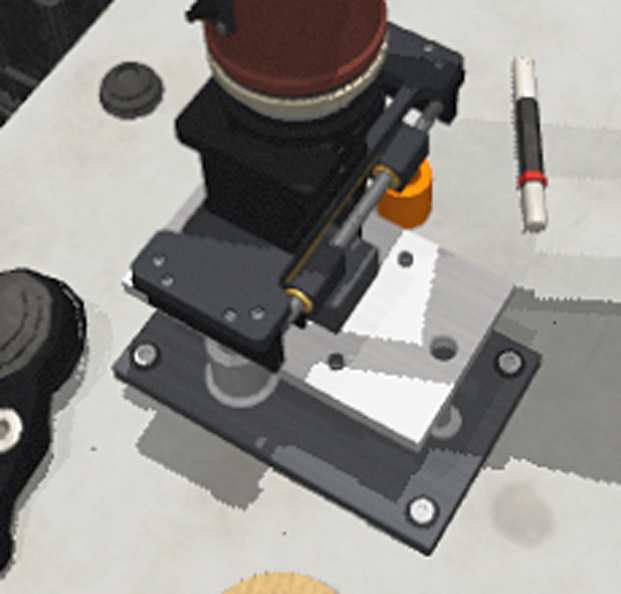

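The round pin is visible through the hole at about (329,119). I'll enlarge that.

Run:
```python
from h import *
im=cv2.imread("pics/w14.png");cv2.imwrite("pics/w14c.png",cv2.resize(im[85:150,295:365],None,fx=9,fy=9,interpolation=0))
s,c=load("w14")
print(onz(s,c,[(329,120.0)],78),onz(s,c,[(328.4,115.2)],125.4-22.7), "px predicted of hole axis at z78", proj(s,c,[onz(s,c,[(328.4,115.2)],125.4-22.7)[0]*[1,1,0]+[0,0,78]]))
```

```text
[[592.24617051 238.63128057  78.        ]] [[593.48476154 238.80518871 102.7       ]] px predicted of hole axis at z78 [[328.54773185 117.27976855]]
```

View pics/w14c.png

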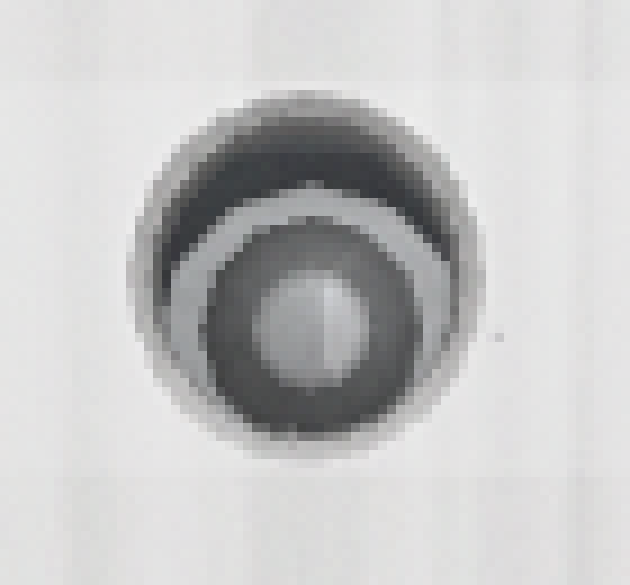

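The pin sits about 1.6 mm behind the hole axis in x, so shift −1.6 mm and start lowering onto the tips.

Call:
move_arm:
  steps:
    - [40, 0, -1.6, 0, 0]
    - [40, 3, -1.6, 0, 0]
    - [40, 7, -1.6, 0, 0]
    - [40, 10, -1.6, 0, 0]
    - [40, 10, -1.6, 0, 0]
    - [40, 10, -1.6, 0, 0]

```text
t: 28.4
ee_pos: [514.4, 241.8, 115.2]
eef_rot: [1.235, 1.197, -1.231]
ft_force: [0.1, -0.0, -5.2]
grip_width: 0.501
```

Run:
```python
from plant import env
from h import *
rep(env,[514.5,241.6,110])
s,c=snap(env,"wrist","w15")
im=cv2.imread("pics/w15.png");cv2.imwrite("pics/w15c.png",cv2.resize(im[85:150,295:365],None,fx=9,fy=9,interpolation=0))
z=s["ee_pos"][2]-22.7
print("px of aligned pin", proj(s,c,[onz(s,c,[(328.5,115.2)],z)[0]*[1,1,0]+[0,0,78]]))
```

```text
t 28.4 pos [514.4 241.8 115.2] zang -91.81 F [ 0.1 -0.  -5.2] w 43.5 tilt [-0.      0.0033]
-> [514.5, 241.6, 110] tool [5.2 0.2 0.3]
px of aligned pin [[328.58109351 116.4808999 ]]
```

View pics/w15c.png

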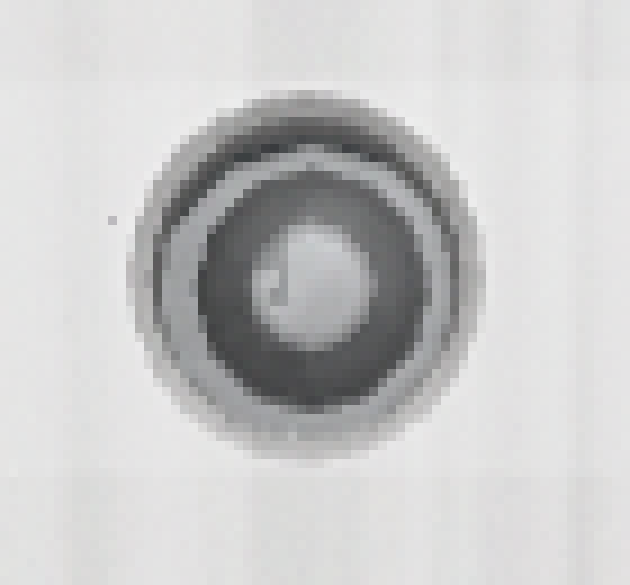

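The pin is now within 0.3 mm of the hole axis. Lower to engage.

Call:
move_arm:
  steps:
    - [40, 3, 0, 0.2, 0]
    - [40, 6, 0, 0.2, 0]
    - [40, 9, 0, 0.2, 0]
    - [40, 12, 0, 0.2, 0]
    - [40, 12, 0, 0.2, 0]
    - [40, 12, 0, 0.2, 0]

```text
t: 29.2
ee_pos: [514.5, 241.7, 103.3]
eef_rot: [1.235, 1.196, -1.231]
ft_force: [0.1, -0.9, -6.2]
grip_width: 0.503
```

Run:
```python
from plant import env
from h import *
s=rep(env,[514.5,241.6,91])
print(s["moment"])
snap(env,"wrist","w16");snap(env,"scene","s16")
im=cv2.imread("pics/s16.png")[240:460,170:400];w=cv2.imread("pics/w16.png")[85:150,295:365]
cv2.imwrite("pics/s16c.png",np.hstack([cv2.resize(im,(460,440),interpolation=2),cv2.resize(w,(330,440),interpolation=0)]))
```

```text
t 29.2 pos [514.5 241.7 103.3] zang -91.81 F [ 0.1 -0.9 -6.2] w 43.7 tilt [0.0002 0.0033]
-> [514.5, 241.6, 91] tool [12.3  0.   0.2]
[0.03884769 0.0036076  0.00478759]
```

View pics/s16c.png

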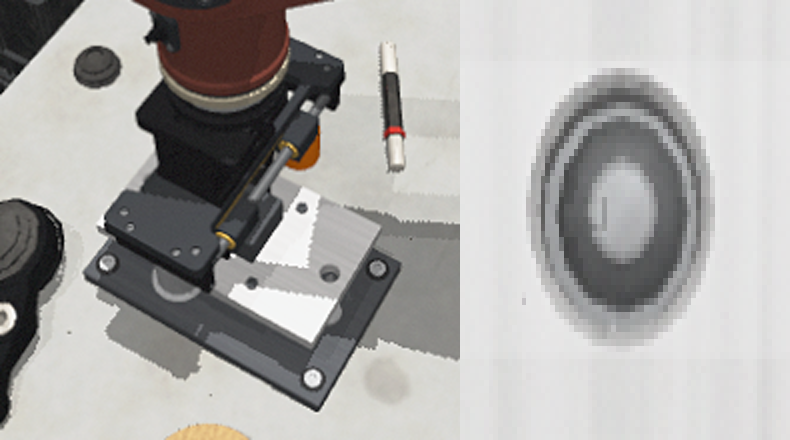

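Both pins are entered and there's no side force. Continue down to the spacers.

Call:
move_arm:
  steps:
    - [40, 3, 0, 0.1, 0]
    - [40, 6, 0, 0.1, 0]
    - [40, 9, 0, 0.1, 0]
    - [40, 11, 0, 0.1, 0]
    - [40, 12, 0, 0.1, 0]
    - [40, 12, 0, 0.1, 0]

```text
t: 30.05
ee_pos: [514.5, 241.7, 91.4]
eef_rot: [1.235, 1.196, -1.231]
ft_force: [-1.2, -0.3, -5.6]
grip_width: 0.502
```

Run:
```python
from plant import env
from h import *
s=rep(env,[514.5,241.6,90])
print(s["moment"])
```

```text
t 30.05 pos [514.5 241.7  91.4] zang -91.81 F [-1.2 -0.3 -5.6] w 43.7 tilt [0.0003 0.0034]
-> [514.5, 241.6, 90] tool [ 1.4 -0.   0.1]
[ 0.01409704 -0.02633203 -0.01062476]
```

Call:
move_arm:
  steps:
    - [40, 1, 0, 0, 0]
    - [40, 2, 0, 0, 0]
    - [40, 2.5, 0, 0, 0]
    - [40, 2.5, 0, 0, 0]

```text
t: 30.55
ee_pos: [514.8, 241.8, 90.6]
eef_rot: [1.235, 1.196, -1.23]
ft_force: [-7.5, -1.1, 7.6]
grip_width: 0.501
```

Run:
```python
from plant import env
from h import *
s=rep(env)
print(s["moment"])
```

```text
t 30.55 pos [514.8 241.8  90.6] zang -91.81 F [-7.5 -1.1  7.6] w 43.6 tilt [0.0008 0.0033]
[-0.76775082  0.87617684 -0.18841664]
```

Contact at z=90.6 (expected about 90.7), so the plate is on the spacers. Ease off and release.

Call:
move_arm:
  steps:
    - [40, 0.3, 0, 0, 0]
    - [75, 0.3, 0, 0, 0]
    - [75, 0.3, 0, 0, 0]
    - [75, 0.3, 0, 0, 0]
    - [75, 0, 0, 0, 0]
    - [75, -15, 0, 0, 0]
    - [75, -50, 0, 0, 0]
    - [75, -110, -20, 0, 0]
    - [75, -165, -50, 0, 0]
    - [75, -165, -53, 0, 0]
    - [75, -165, -53, 0, 0]
    - [75, -165, -53, 0, 0]

```text
t: 32.05
ee_pos: [461.2, 242.6, 254.2]
eef_rot: [1.234, 1.197, -1.233]
ft_force: [0.4, -0.3, -0.2]
grip_width: 0.751
```

Run:
```python
from plant import env
from h import *
s=rep(env)
s,c=snap(env,"wrist","w17");snap(env,"scene","s17")
im=cv2.imread("pics/s17.png");cv2.imwrite("pics/s17c.png",cv2.resize(im[180:460,110:410],None,fx=2.1,fy=2.1,interpolation=2))
a=np.radians(178.19);Rm=np.array([[np.cos(a),-np.sin(a)],[np.sin(a),np.cos(a)]])
P=[(x,y,68) for x in(-93,93) for y in(-53,53)]+[(-78,0,68),(78,0,68)]
print(proj(s,c,[[*(Rm@p[:2]+[514.33,240.91]),p[2]] for p in P]).round(1))
```

```text
t 32.05 pos [461.2 242.6 254.2] zang -91.82 F [ 0.4 -0.3 -0.2] w 65.3 tilt [-0.0016  0.0024]
[[259.6  31.5]
 [396.8  31.5]
 [268.  260.5]
 [388.1 260.7]
 [328.2  51.7]
 [328.1 244.3]]
```

View pics/w17.png

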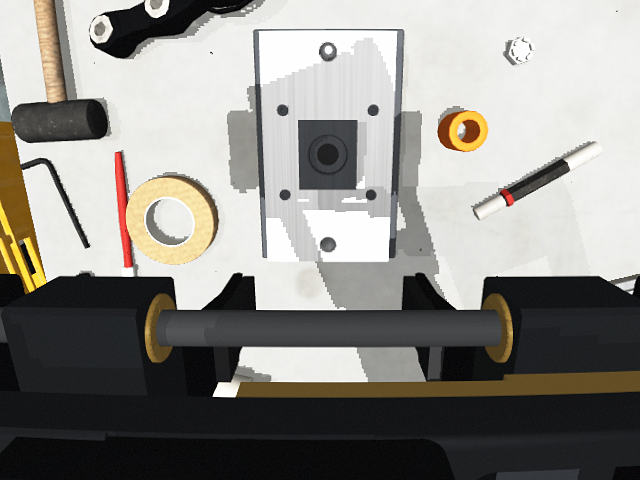

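View pics/s17c.png

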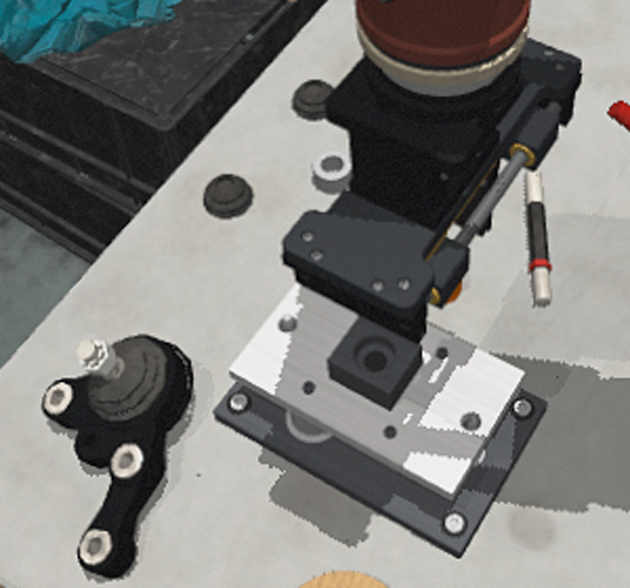

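Run:
```python
from h import *
s,c=load("s17")
a=np.radians(178.19);Rm=np.array([[np.cos(a),-np.sin(a)],[np.sin(a),np.cos(a)]])
im=cv2.resize(c["pixels"][300:430,210:370,::-1],None,fx=4.8,fy=4.5,interpolation=2)
for z,col in((68,(0,0,255)),(50,(255,0,0))):
  for p in proj(s,c,[[*(Rm@[x,y]+[514.33,241.5]),z] for x in(-93,93) for y in(-53,53)]):
    q=(p+.5-[210,300])*[4.8,4.5];cv2.drawMarker(im,(int(q[0]),int(q[1])),col,0,16,1)
cv2.imwrite("pics/s17d.png",im)
w=cv2.imread("pics/w17.png");cv2.imwrite("pics/w17c.png",np.hstack([cv2.resize(w[y:y+40,308:348],None,fx=9,fy=9,interpolation=0) for y in(31,224)]))
```

```text
(no output)
```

View pics/s17d.png

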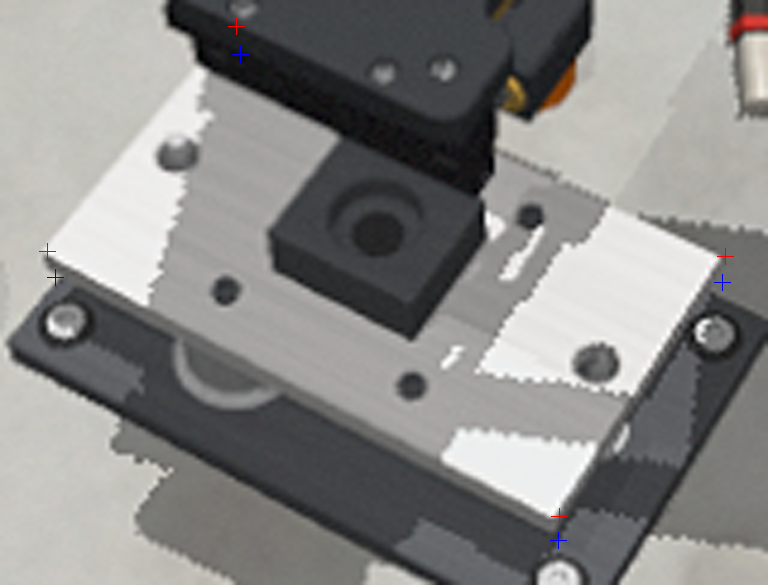

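View pics/w17c.png

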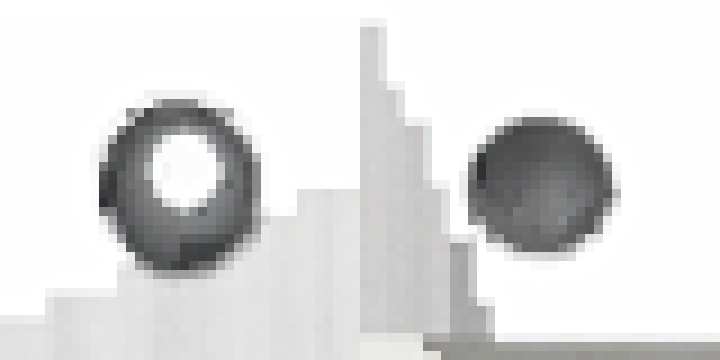

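The three visible plate corners match the z=68 predictions (red marks), so the plate is level and home, and both pins show in their holes. Handing in.

Run:
```python
from plant import env
from h import *
snap(env,"top","t17"); rep(env)
s,c=load("top0");a=c["pixels"].astype(int);b=load("t17")[1]["pixels"].astype(int)
for u,v in((295,203),(414,201)): print("short",np.abs(a-b)[v-10:v+10,u-10:u+10].mean().round(1))
print(env.job_done())
```

```text
t 32.2 pos [461.3 242.6 254.1] zang -91.83 F [0.6 0.1 0.7] w 65.2 tilt [-0.0019  0.0024]
short 11.4
short 11.2
the job is handed in; nothing more can be done
None
```

Run:
```python
from h import *
a=load("top0")[1]["pixels"];b=load("t17")[1]["pixels"]
cv2.imwrite("pics/cmp.png",np.vstack([cv2.resize(x[170:235,270:440,::-1],None,fx=4.4,fy=4.4,interpolation=2) for x in(a,b)]))
```

```text
(no output)
```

View pics/cmp.png

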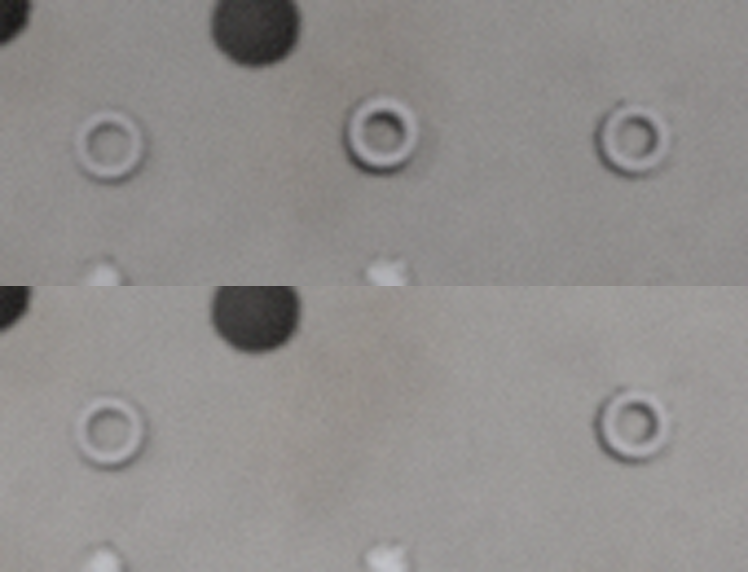

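The job is done and handed in at about 32 s. The three tall spacers stand on the studs, and the nest plate is lowered onto both pins and released, with the gripper well clear. The plain ring identified as tall_c was used, not the orange one.

- **Spacers:** before the plate went on, each ring's bore was within about 3 mm of its predicted spot, with the stud visible inside.
- **Plate:** it made contact at a tool height of 90.6 mm, against about 90.7 expected. The highest wrist force I read was about 11 N. The three plate corners visible in the scene view match the level home height. The fourth was hidden by the gripper. Both pins show in their holes.
- **Short spacers:** they look unmoved in before and after top views. The pixel difference on them was about 11 grey levels. I put that down to overall brightness, as their positions are the same.
- **Disagreement found:** the wrist camera read 0.6 mm off to one side. I corrected for that, then shifted a further 1.6 mm in x after sighting the round pin through the plate's hole.

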